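# Heft three tins of polishing shot and hold up the full one

### The arm

A 6-joint arm with a two-finger parallel gripper is mounted at the origin on the work surface. World frame = base frame: x ahead of the robot, y to its left, z up, the work surface at z = 0. Lengths are in mm, angles in degrees, forces in N, time in s.
With the tool pointing down it reaches from about 375 to 925 mm from the base axis. Payload 5.7 kg.
Tool frame: the origin (TCP) lies at the very end of the fingers, on their centre line; the grasp point (between the pads) lies behind it (manip.grip_depth is the z of the grasp point in the tool frame, in mm); z points along the fingers, x is the direction in which the jaws open and shut, and the axes are right-handed (so a half turn about z gives the same grasp; the last joint's range is limited). The gripper opens to 85 mm and grips with 20 to 120 N. Pads are 22 mm wide; open, the fingers measure 114 mm over their backs; the gripper's body (76 mm by 85 mm) begins 54 mm behind the grasp point. The pads swing forward as they close: fully open they stand 13 mm farther back than shut.
Start: joints at [-70.25, 20.558, 86.54, -0, 72.909, -6.595], TCP at [266.242, -537.66, 231.267] pointing down, gripper open.
Joint ranges: [-170.27, 170.27], [-57.76, 135], [12.27, 136.19], [-55.21, 235.2], [11.17, 155.16], [-170.74, 170.74]. Speed limits (degrees/s): [136.94, 136.94, 180, 180, 180, 180].

### API

Orientations are given as [roll, pitch, yaw] about the fixed x, y, z axes, in that order (R = Rz(yaw) Ry(pitch) Rx(roll)).
In Python, from workcell import manip, cams, close_job, regions_of, landmark_of gives the robot as it stands.
- The arm moves only by the tool send_rows, never from a script. Its arguments are lists of equal length, an entry for each row: "travel": the shift along the tool's x, y, z in m, a list of three; "twist": the turn, a rotation vector about the tool's x, y, z in degrees, a list of three; "jaw": the closure, from -1 (fully open) to 1 (shut). A call has 1 to 20 rows; each row shifts and turns the commanded pose from where the row before left it, along the tool's axes as they then stand; what a row does not reach is not made up. A row lasts 1/8 s, in which the tool goes at most 62.5 mm and 10.7 degrees, less where a joint would pass 70% of its speed; a pose out of reach is approached as far as the arm can. A call is refused whole if a number of a shift passes 0.0625 or a number of a turn 10.7, either way. A call with a gripper value outside its range is refused whole. The fingers move at their own pace and stop on an object; the grip force is fixed at half the most. Time passes only in rows, so rows that do not move let the fingers close. It gives the time, the measured TCP pose, the force and the opening at its end, in the units of the state.
- manip.read_state(): the state, without advancing time (a new reading comes with each control period).
- cams.camera(name): name is "scene" or "top" or "wrist"; returns a dict with "pixels" (420x560x3 uint8, red, green, blue), "z_map" (420x560 float32, mm along the optical axis (not along the pixel's ray), 0 where there is no reading), "fx", "fy", "cx", "cy" (pixels), "cam_to_world" (4x4, takes a point from camera to world coordinates). Camera axes: x right, y down, z forward; pixel columns grow to the right and rows downward; lengths in mm; the calibration is good to about 2 mm. The wrist camera is an equidistant fisheye: a pixel r from the principal point sees the ray r / f radians off the axis. A picture is of the moment at which its call begins.
- close_job(): hands the job in, once; it reports no verdict.
Trained networks look in a picture, given as the dict that the camera call returned (one of the last four; its "shot" number tells which), for a name from the list of things; names that differ only in an ending like _2 or _b are one class to them, and where a whole thing is asked for, a point or a joint stands for the part that bears it (a point fixed in the world has none). Each returns a list of dicts, best first, with "conf" (0 to 1); they miss things now and then, are a little off and sometimes report something else, mostly with a low value. They report only what shows in the picture. A call takes as long as a camera call. They do not tell look-alikes from the thing itself.
- regions_of(picture, query): "region" (420x560 bool, what is visible of it) and "bbox" ([left, top, width, height] in pixels, round what is visible of it).
- landmark_of(picture, query): "at" ([column, row] in pixels: a listed point, or the origin of a listed thing).
The state is a dict: "time_s": time; "joints": joint angles; "qvel": joint speeds; "joint_efforts": joint torques, N m; "position": TCP position; "tool_rot": TCP orientation; "wrist_force": force on the tool from outside, world axes, zero at the start; "moment": the same for the moment, N m; "finger_gap": finger opening in mm.
Only numpy, scipy, OpenCV 4.12 (cv2) and the standard library are available. Lean on these libraries where they do the work, as an engineer would, in place of code of your own. Each camera call takes 0.05 s, during which the arm holds its last target.

### The job

Free the three closed tins in the round carrier by turning the black knob on its post clockwise (seen from above) until it clicks past its detent and the keeper's arms lie between the tins. Then heft the tins one by one, starting with the one beside the lug that sticks out of the carrier's base and going round clockwise seen from above: lift each straight up by 4 to 6 cm to feel its weight, and stand it back upright in its place on its pad. One tin is full of steel shot and clearly the heaviest: finish while holding that one up in the gripper, still and upright above the carrier with its bottom at least 16 cm above the bench, the other two standing where they stood; do not knock over or push away the other things on the bench.

Things in the scene. Friction and masses are not known exactly. Their poses are not given: they have to be found in the camera images.
- carrier: aluminium tin carrier, fixed to the bench: round base 270 mm in diameter, 8 mm thick, with three rubber pads at 120 degree steps 90 mm from its axis, a post in the middle and, at pad 1, a flat lug 34 mm wide that sticks 40 mm out of the rim. Origin on the axis, at bench level; x points from the axis over pad 1 to the lug, z up
- pad_1 (a point): centre of the top face of rubber pad 1 of the carrier, 90 mm from the carrier's axis, 11 mm above the bench; the one beside the lug, on the carrier's +x axis. Pads are 76 mm in diameter, 3 mm thick
- pad_2 (a point): centre of the top face of rubber pad 2 of the carrier, 90 mm from the carrier's axis, 11 mm above the bench; the next one clockwise seen from above. Pads are 76 mm in diameter, 3 mm thick
- pad_3 (a point): centre of the top face of rubber pad 3 of the carrier, 90 mm from the carrier's axis, 11 mm above the bench; the last one clockwise seen from above. Pads are 76 mm in diameter, 3 mm thick
- knob_grip (a point): point to grip on the black bar knob on top of the carrier's post, on the turning axis, 135 mm above the bench. The bar is 50 mm long (along this point's x), 13 mm wide (along y) and 26 mm tall (122 to 148 mm above the bench); it turns with the keeper. z up
- keeper (a joint): angle (rad) of knob and three-armed steel keeper, growing clockwise from above. Near 0 (start 0 to 0.1, bar along the carrier's x): arms, 14 mm wide, reaching 77 mm out, 104 to 110 mm above the bench, lie 3 mm over the lids and block lifting. Detent: resists (0.25 N m) and springs back until about 0.52, then snaps on to 0.94 or more and stays, arms between the tins; stop at 1.10
- tin_a_mid (a point): centre (half-way up, on the axis) of one of three identical closed plain steel tins, upright cylinders 62 mm in diameter and 90 mm tall, flat lid; one stands on each of the carrier's pads, within 5 mm of its middle; which tin on which pad changes from run to run. All look alike; the two part-used ones weigh 0.25 to 0.45 kg, the full one 0.65 to 0.87 kg
- tin_b_mid (a point): centre (half-way up, on the axis) of one of three identical closed plain steel tins, upright cylinders 62 mm in diameter and 90 mm tall, flat lid; one stands on each of the carrier's pads, within 5 mm of its middle; which tin on which pad changes from run to run. All look alike; the two part-used ones weigh 0.25 to 0.45 kg, the full one 0.65 to 0.87 kg
- tin_c_mid (a point): centre (half-way up, on the axis) of one of three identical closed plain steel tins, upright cylinders 62 mm in diameter and 90 mm tall, flat lid; one stands on each of the carrier's pads, within 5 mm of its middle; which tin on which pad changes from run to run. All look alike; the two part-used ones weigh 0.25 to 0.45 kg, the full one 0.65 to 0.87 kg
- felt_block: bystander: blue block 120 x 120 mm full of upright felt points, 46 mm tall; origin at the centre of its underside
- bur_dome: bystander: green rubber dome with holes, 136 mm in diameter, 70 mm tall; origin at the centre of its underside
- nippers: bystander: lying pair of nippers with red handles, about 190 mm long, 14 mm tall; origin at the underside of the steel head
- brush: bystander: lying brush 170 mm long; origin near its middle, underside
- jar: bystander: small amber glass jar 42 mm in diameter, 55 mm tall, standing just outside the carrier's base between two tins' directions; origin at the centre of its underside
- felt_bob: bystander: small felt bob 20 mm in diameter, 24 mm tall, standing on the carrier's base between pads 1 and 2, 100 mm from the axis; origin at the centre of its underside
There are look-alikes about, which are no part of the job. What is shaped like the part that bears tin_a_mid but blue or red is not meant.

How it is judged (in metres and radians):
On the way, in this order (a step that is already met when the one before it is completed fails the run):
1. the knob is turned past its detent, the keeper's arms lie between the tins (value of joint keeper above 0.85 rad), for 0.2 s.
2. the tin on pad 1 (beside the lug) is lifted about 15 mm or more off its pad in the gripper (((horizontal distance between tin_a_mid and pad_1 below 0.06 m and z of tin_a_mid in the frame of pad_1 above 0.06 m and contact force between tin_a and the fingers above 0.5 N) or (horizontal distance between tin_b_mid and pad_1 below 0.06 m and z of tin_b_mid in the frame of pad_1 above 0.06 m and contact force between tin_b and the fingers above 0.5 N) or (horizontal distance between tin_c_mid and pad_1 below 0.06 m and z of tin_c_mid in the frame of pad_1 above 0.06 m and contact force between tin_c and the fingers above 0.5 N))), for 0.2 s.
3. then the tin on pad 2 (next clockwise) is lifted likewise (((horizontal distance between tin_a_mid and pad_2 below 0.06 m and z of tin_a_mid in the frame of pad_2 above 0.06 m and contact force between tin_a and the fingers above 0.5 N) or (horizontal distance between tin_b_mid and pad_2 below 0.06 m and z of tin_b_mid in the frame of pad_2 above 0.06 m and contact force between tin_b and the fingers above 0.5 N) or (horizontal distance between tin_c_mid and pad_2 below 0.06 m and z of tin_c_mid in the frame of pad_2 above 0.06 m and contact force between tin_c and the fingers above 0.5 N))), for 0.2 s.
4. then the tin on pad 3 is lifted likewise (((horizontal distance between tin_a_mid and pad_3 below 0.06 m and z of tin_a_mid in the frame of pad_3 above 0.06 m and contact force between tin_a and the fingers above 0.5 N) or (horizontal distance between tin_b_mid and pad_3 below 0.06 m and z of tin_b_mid in the frame of pad_3 above 0.06 m and contact force between tin_b and the fingers above 0.5 N) or (horizontal distance between tin_c_mid and pad_3 below 0.06 m and z of tin_c_mid in the frame of pad_3 above 0.06 m and contact force between tin_c and the fingers above 0.5 N))), for 0.2 s.
At the end, for the whole second after the job is handed in: Keeper past 0.85 rad. The heaviest tin is held by the fingers alone, still, upright within 0.3 rad, its centre over 190 mm above the bench and within 160 mm of the carrier's axis; the two light ones stand upright, at rest, within 20 mm of where they started (value of joint keeper above 0.85 rad and ((height (world z) of tin_a_mid above 0.19 m and horizontal distance between tin_a_mid and carrier below 0.16 m and angle between tin_a's own z axis and vertical below 0.3 rad and linear speed of tin_a below 0.04 m/s and contact force between tin_a and the fingers above 2 N and contact force between tin_a and carrier below 0.1 N and contact force between tin_a and tin_b below 0.1 N and contact force between tin_b and carrier between 1.5 and 5.5 N and distance of each of tin_b_mid, tin_c_mid from where it was at the start of the episode below 0.02 m and angle between each of tin_b, tin_c's own z axis and vertical below 0.1 rad and linear speed of each of tin_b, tin_c below 0.03 m/s and contact force between each of tin_b, tin_c and the fingers below 0.1 N and contact force between tin_a and tin_c below 0.1 N and contact force between tin_c and carrier between 1.5 and 5.5 N) or (height (world z) of tin_b_mid above 0.19 m and horizontal distance between tin_b_mid and carrier below 0.16 m and angle between tin_b's own z axis and vertical below 0.3 rad and linear speed of tin_b below 0.04 m/s and contact force between tin_b and the fingers above 2 N and contact force between tin_b and carrier below 0.1 N and contact force between tin_b and tin_a below 0.1 N and contact force between tin_a and carrier between 1.5 and 5.5 N and distance of each of tin_a_mid, tin_c_mid from where it was at the start of the episode below 0.02 m and angle between each of tin_a, tin_c's own z axis and vertical below 0.1 rad and linear speed of each of tin_a, tin_c below 0.03 m/s and contact force between each of tin_a, tin_c and the fingers below 0.1 N and contact force between tin_b and tin_c below 0.1 N and contact force between tin_c and carrier between 1.5 and 5.5 N) or (height (world z) of tin_c_mid above 0.19 m and horizontal distance between tin_c_mid and carrier below 0.16 m and angle between tin_c's own z axis and vertical below 0.3 rad and linear speed of tin_c below 0.04 m/s and contact force between tin_c and the fingers above 2 N and contact force between tin_c and carrier below 0.1 N and contact force between tin_c and tin_a below 0.1 N and contact force between tin_a and carrier between 1.5 and 5.5 N and distance of each of tin_a_mid, tin_b_mid from where it was at the start of the episode below 0.02 m and angle between each of tin_a, tin_b's own z axis and vertical below 0.1 rad and linear speed of each of tin_a, tin_b below 0.03 m/s and contact force between each of tin_a, tin_b and the fingers below 0.1 N and contact force between tin_c and tin_b below 0.1 N and contact force between tin_b and carrier between 1.5 and 5.5 N))); the arm keeps its last pose, push and grip.
It fails at once if one of the bystanders is pushed away (over 40 mm) (distance of any of felt_block, bur_dome, nippers, brush, jar, felt_bob from where it was at the start of the episode above 0.04 m).
It fails at once if an upright bystander is knocked over (angle between any of jar, bur_dome, felt_block, felt_bob's own z axis and vertical above 0.7 rad).
It fails at once if a tin is knocked over (angle between any of tin_a, tin_b, tin_c's own z axis and vertical above 0.8 rad).
It also fails if it takes over 72 s, if anything falls off the work surface, if the arm or the gripper's body presses on something with over 40 N, if the wrist force passes 120 N, or if a joint passes its speed limit or range.

## Working session

There is one attempt and no reset: what is moved stays moved. The work goes in short steps, Python scripts to look and compute and a tool call to move; the robot and the scene stay as the last step left them, time stands still between calls to the robot, and variables do not carry over. Pictures are saved under pics/ and viewed, and the job is handed in when it is done.

Besides the shell and the picture viewer there is one more tool, called after "Request:" by a JSON object that holds its "api" and its "payload". send_rows: Moves the arm, as the interface text tells. Its arguments: {"type":"object","properties":{"travel":{"type":"array","items":{"type":"array","items":{"type":"number"}}},"twist":{"type":"array","items":{"type":"array","items":{"type":"number"}}},"jaw":{"type":"array","items":{"type":"number"}}},"required":["travel","twist","jaw"]}

```bash
mkdir -p pics; ls
cat > h.py <<'E'
import numpy as np,cv2
from workcell import manip,cams,close_job,regions_of,landmark_of
def save(p,n,box=None,s=1):
    im=p["pixels"][:,:,::-1].copy()
    if box: x,y,w,h=box; im=im[y:y+h,x:x+w]
    if s!=1: im=cv2.resize(im,None,fx=s,fy=s,interpolation=cv2.INTER_CUBIC)
    cv2.imwrite("pics/"+n,im)
def ray(p,u,v):
    x=(u-p["cx"])/p["fx"];y=(v-p["cy"])/p["fy"]
    return np.array([x,y,1.0])
def at_z(p,u,v,z):
    T=np.array(p["cam_to_world"]);d=T[:3,:3]@ray(p,u,v);o=T[:3,3]
    return o+d*(z-o[2])/d[2]
def deproj(p,u,v):
    T=np.array(p["cam_to_world"]);d=p["z_map"][int(round(v)),int(round(u))]
    return T[:3,:3]@(ray(p,u,v)*d)+T[:3,3]
def cloud(p,m=None):
    T=np.array(p["cam_to_world"]);v,u=np.nonzero((p["z_map"]>0)&(m if m is not None else True))
    z=p["z_map"][v,u];x=(u-p["cx"])/p["fx"]*z;y=(v-p["cy"])/p["fy"]*z
    return np.c_[x,y,z]@T[:3,:3].T+T[:3,3],u,v
E
cat > a.py <<'E'
from h import *
np.set_printoptions(precision=1,suppress=True)
print(manip.read_state(),manip.grip_depth)
for c in["scene","top"]:
    p=cams.camera(c);save(p,c+"0.png");print(c,p["fx"],p["cx"],p["cy"],np.array(p["cam_to_world"]))
    for q in["carrier","pad_1","pad_2","pad_3","knob_grip","tin_a_mid","jar","felt_bob","felt_block","bur_dome","nippers","brush"]:
        for r in landmark_of(p,q)[:5]:
            z={"pad_1":11,"pad_2":11,"pad_3":11,"knob_grip":135,"tin_a_mid":56,"felt_bob":8}.get(q,0)
            print(q,round(r["conf"],2),np.array(r["at"]),at_z(p,*r["at"],z))
E
python3 a.py
```

```text
pics
{'time_s': 0.0, 'joints': array([-70.3,  20.6,  86.6,   0. ,  72.9,  -6.6]), 'qvel': array([-0., -0., -0.,  0., -0.,  0.]), 'joint_efforts': array([  0. , -52.8, -27.9,   0. ,   0. ,  -0. ]), 'position': array([ 266. , -537. ,  230.4]), 'tool_rot': array([-180. ,    0.1,  -63.7]), 'wrist_force': array([0.3, 0.1, 0.5]), 'moment': array([-0.,  0., -0.]), 'finger_gap': 85.52262651801439} -18.700000000000003
scene 428.9576698776311 282.8876681080161 209.00496229104672 [[   0.8    0.5   -0.4  975. ]
 [   0.6   -0.6    0.5 -606.6]
 [  -0.    -0.6   -0.8 1054.9]
 [   0.     0.     0.     1. ]]
carrier 0.8 [287.7 257.7] [542.8 -82.8   0. ]
carrier 0.18 [265.8 227.5] [421.4 -40.2   0. ]
pad_1 0.65 [288.7 278.5] [ 592.5 -139.4   11. ]
pad_1 0.62 [266.1 236.2] [449.2 -70.1  11. ]
pad_1 0.62 [319.1 239. ] [578.2  21.4  11. ]
pad_1 0.19 [289.7 224.4] [476.1   8.7  11. ]
pad_2 0.65 [288.7 278.5] [ 592.5 -139.4   11. ]
pad_2 0.62 [266.1 236.2] [449.2 -70.1  11. ]
pad_2 0.62 [319.1 239. ] [578.2  21.4  11. ]
pad_2 0.19 [289.7 224.4] [476.1   8.7  11. ]
pad_3 0.65 [288.7 278.5] [ 592.5 -139.4   
[... 1486 characters left out ...]
[269.6 170. ] [570.5  19.4  11. ]
pad_3 0.58 [303.8 206.1] [462.6 -83.   11. ]
knob_grip 0.94 [302.8 175.1] [539.5 -73.8 135. ]
knob_grip 0.39 [267.7 170.7] [551.3  23.1 135. ]
tin_a_mid 0.85 [202.9 208.8] [450.4 211.2  56. ]
tin_a_mid 0.82 [203.1 250.2] [331.1 208.9  56. ]
tin_a_mid 0.6 [306.  209.3] [450.1 -87.   56. ]
jar 0.49 [290.9 125.4] [708.5 -44.4   0. ]
jar 0.32 [327.4 192.7] [ 504.  -154.4    0. ]
felt_bob 0.35 [328.9 193.6] [ 500.6 -158.2    8. ]
felt_block 0.68 [121.5 188.7] [513.5 464.1   0. ]
bur_dome 0.66 [414.7 167.4] [ 581.7 -418.     0. ]
nippers 0.74 [390.5 247.4] [ 340.9 -342.2    0. ]
brush 0.65 [147.6 246.1] [342. 382.   0.]
brush 0.33 [292.1 124.2] [712.3 -48.    0. ]
```

View pics/scene0.png

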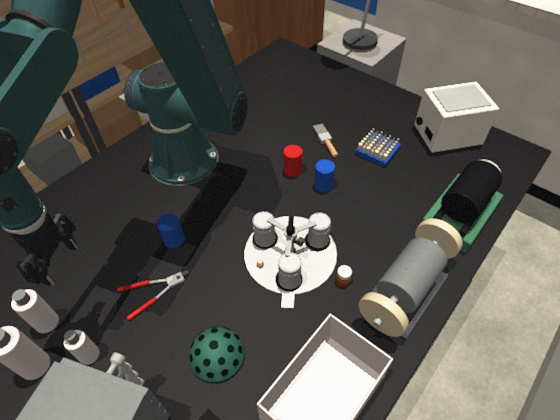

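Run:
```python
from h import *
np.set_printoptions(precision=1,suppress=True)
p=cams.camera("top");save(p,"topc.png",(220,95,160,150),5)
s=cams.camera("scene");save(s,"scenec.png",(215,180,160,150),5)
P,u,v=cloud(p)
m=(abs(P[:,0]-540)<200)&(abs(P[:,1]+70)<200)
P=P[m]
for a,b in[(3,15),(95,103),(103,115),(118,160)]:
    k=(P[:,2]>a)&(P[:,2]<b);print(a,b,k.sum(),P[k].mean(0),np.median(P[k,2]))
k=(P[:,2]>95)&(P[:,2]<113)
import scipy.cluster.hierarchy as H
Q=P[k];l=H.fclusterdata(Q[:,:2],8,'distance')
for i in set(l):
    if (l==i).sum()>20: print((l==i).sum(),Q[l==i].mean(0),Q[l==i].min(0),Q[l==i].max(0))
```

```text
3 15 6636 [537.5 -67.6   7.3] 6.810504214204457
95 103 702 [541.2 -69.5  99.9] 100.11093547599592
103 115 674 [540.5 -67.1 107.4] 106.93752748123336
118 160 117 [538.1 -68.9 142.7] 146.59646767760682
480 [572.1   0.9 103.4] [539.8 -75.8  95. ] [606.7  45.6 112.9]
855 [ 523.7 -106.9  103.2] [ 422.5 -172.5   95.1] [624.8 -50.6 113. ]
```

View pics/topc.png

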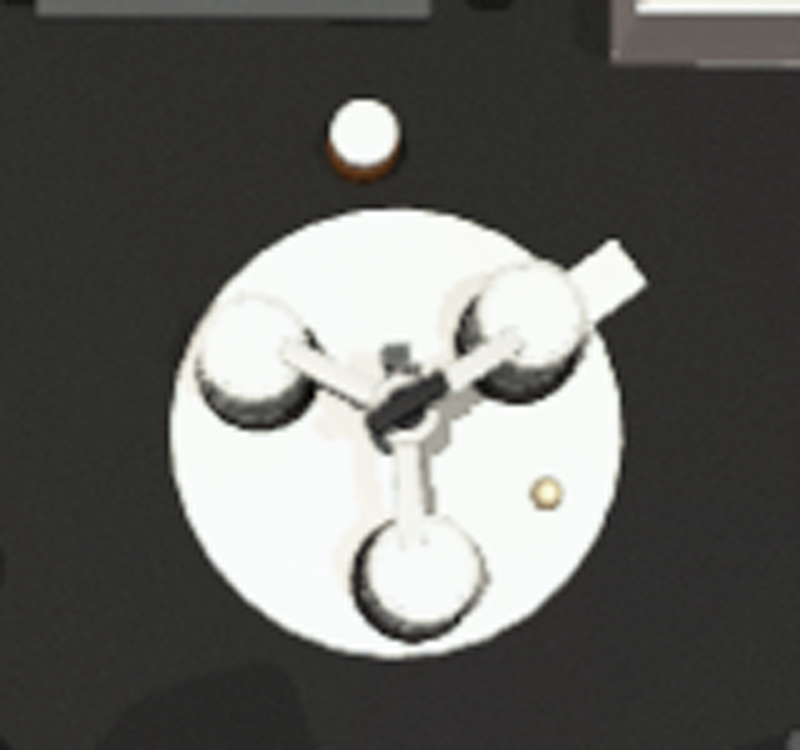

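View pics/scenec.png

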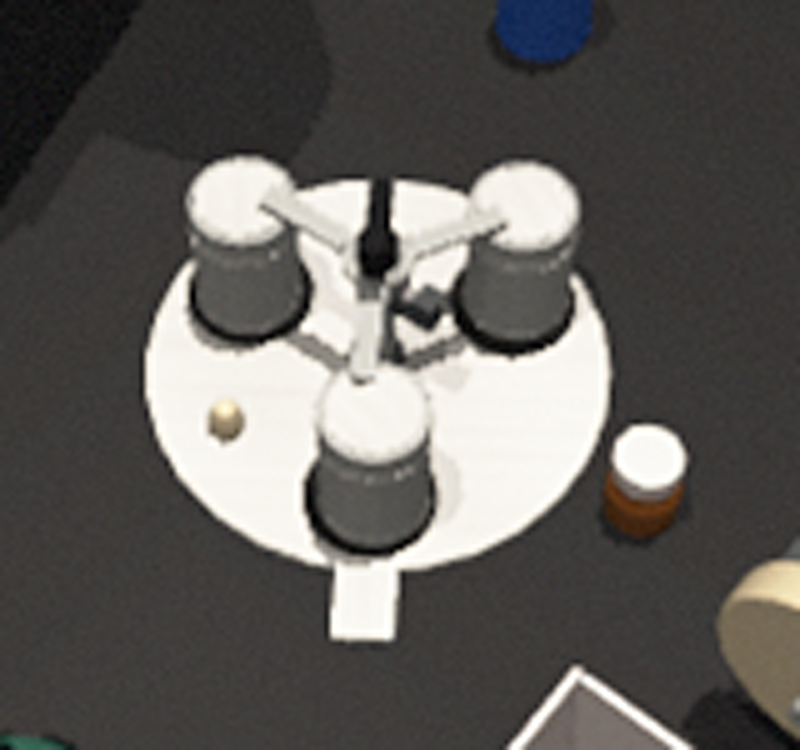

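The carrier holds three plain steel tins with white lids at (262,230), (319,228) and (290,270) in the scene image. The blue cup (171,231), red cup (292,160) and blue cup (324,176) are off the carrier and coloured, so they are look-alikes. The lug at topc (610,280) marks pad 1 as upper right. Going clockwise, pad 2 is at the bottom and pad 3 at upper left, and the felt bob sits between 1 and 2 as described.

```bash
cat > fit.py <<'E'
from h import *
from scipy.optimize import least_squares
np.set_printoptions(precision=1,suppress=True)
def fit(cam):
    p=cams.camera(cam);T=np.array(p["cam_to_world"])
    g=p["pixels"].min(2)
    P,u,v=cloud(p)
    m=(np.hypot(P[:,0]-540,P[:,1]+70)<230)
    # base: points z 3..14, bright; outer edge
    b=m&(P[:,2]>2)&(P[:,2]<14)&(g[v,u]>110)
    Q=np.array([at_z(p,a,c,8) for a,c in zip(u[b],v[b])])[:,:2]
    c=np.array([540,-70.])
    for it in range(6):
        d=Q-c;ang=np.degrees(np.arctan2(d[:,1],d[:,0]));r=np.hypot(*d.T)
        E=[]
        for a in range(-180,180,3):
            k=(abs(ang-a)<1.5)&(r<145)
            if k.any() and not(-70<a<-38):
                i=np.argmax(np.where(k,r,0));
                if r[i]>125:E.append(Q[i])
        E=np.array(E)
        s=least_squares(lambda x:np.hypot(*(E-x[:2]).T)-x[2],[*c,135],loss="soft_l1");c=s.x[:2]
    l=Q[(r>142)&(r<180)];lc=l.mean(0)-c
    print(cam,"base",s.x,len(E),"lug n",len(l),"ang",np.degrees(np.arctan2(lc[1],lc[0])),"r",np.hypot(*lc))
    a0=np.degrees(np.arctan2(lc[1],lc[0]))
    for i in range(3):
        a=np.radians(a0-120*i);pc=c+90*np.array([np.cos(a),np.sin(a)])
        k=m&(abs(P[:,2]-101)<5)&(np.hypot(*(P[:,:2]-pc).T)<45)&(np.hypot(*(P[:,:2]-c).T)>56)
        R=np.array([at_z(p,x,y,101) for x,y in zip(u[k],v[k])])[:,:2]
        (x,y),rr=cv2.minEnclosingCircle(R.astype(np.float32))
        print(i+1,"pad",pc,"tin",np.array([x,y]),"r",rr,k.sum())
    k=m&(P[:,2]>135)&(P[:,2]<155)&(np.hypot(*(P[:,:2]-c).T)<45)
    R=np.array([at_z(p,x,y,148) for x,y in zip(u[k],v[k])])[:,:2].astype(np.float32)
    if len(R)>5:print("knob",cv2.minAreaRect(R),k.sum())
for c in("top","scene"):fit(c)
E
python3 fit.py
```

```text
top base [538.8 -68.6 133.8] 109 lug n 112 ang -53.475766821799134 r 158.43748965017417
1 pad [ 592.3 -140.9] tin [ 595.  -140.9] r 31.762325286865234 293
2 pad [449.4 -78.8] tin [450.9 -80.8] r 30.68714714050293 297
3 pad [574.6  13.9] tin [575.1  13. ] r 33.015411376953125 309
knob ((539.1538696289062, -69.52700805664062), (13.657510757446289, 50.37226104736328), 31.330249786376953) 90
scene base [539.2 -68.6 133.8] 84 lug n 149 ang -53.47688543481469 r 149.62544001600523
1 pad [ 592.8 -140.9] tin [ 596.8 -142.9] r 31.56793212890625 364
2 pad [449.8 -78.8] tin [452.9 -81.5] r 32.44784164428711 273
3 pad [575.1  14. ] tin [578.1  13.1] r 33.94643020629883 287
knob ((542.1511840820312, -73.51493072509766), (13.243064880371094, 59.7961311340332), 38.79459762573242) 91
```

Request:
{"api": "send_rows", "payload": {"travel": [[-0.0187,-0.0283,0],[-0.0187,-0.0283,0],[-0.0187,-0.0283,0],[-0.0187,-0.0283,0],[-0.0187,-0.0283,0],[-0.0187,-0.0283,0],[-0.0187,-0.0283,0],[-0.0187,-0.0283,0],[-0.0187,-0.0283,0],[-0.0187,-0.0283,0],[-0.0187,-0.0283,0],[-0.0187,-0.0283,0],[-0.0187,-0.0283,0],[-0.0187,-0.0283,0],[-0.0187,-0.0283,0],[-0.0187,-0.0283,0]], "twist": [[0,0,0],[0,0,0],[0,0,0],[0,0,0],[0,0,0],[0,0,0],[0,0,0],[0,0,0],[0,0,0],[0,0,0],[0,0,0],[0,0,0],[0,0,0],[0,0,0],[0,0,0],[0,0,0]], "jaw": [0,0,0,0,0,0,0,0,0,0,0,0,0,0,0,0]}}

```text
time_s: 3.5
position: [539.8, -67.6, 231.4]
tool_rot: [-180.0, -0.0, -63.6]
wrist_force: [-0.2, -0.1, 0.7]
finger_gap: 42.9
```

Request:
{"api": "send_rows", "payload": {"travel": [[0,0,0],[0,0,0],[0,0,0],[0,0,0],[0,0,0],[0,0,0],[0,0,0],[0,0,0],[0,0,0],[0,0,0],[0,0,0],[0,0,0]], "twist": [[0,0,-9.5],[0,0,-9.5],[0,0,-9.5],[0,0,-9.5],[0,0,-9.5],[0,0,-9.5],[0,0,-9.5],[0,0,-9.5],[0,0,-9.5],[0,0,-9.5],[0,0,0],[0,0,0]], "jaw": [0,0,0,0,0,0,0,0,0,0,0,0]}}

```text
time_s: 5.0
position: [539.3, -68.6, 231.3]
tool_rot: [-180.0, -0.0, 31.2]
wrist_force: [-0.8, 0.6, 0.5]
finger_gap: 43.0
```

Run:
```python
from h import *
np.set_printoptions(precision=2,suppress=True)
s=manip.read_state();print(s["joints"],s["finger_gap"],s["wrist_force"])
p=cams.camera("wrist");save(p,"w1.png");save(cams.camera("scene"),"s1.png",(160,60,260,260),3)
print(p["fx"],np.array(p["cam_to_world"]))
for r in landmark_of(p,"knob_grip"):print(r)
```

```text
[-14.53  15.92  93.52   0.01  70.56 -45.7 ] 42.95753154504431 [-0.75  0.55  0.51]
325.19226210127806 [[  0.86   0.49   0.16 500.23]
 [  0.52  -0.82  -0.26  -1.97]
 [ -0.     0.3   -0.95 372.99]
 [  0.     0.     0.     1.  ]]
{'at': [276.8, 215.1], 'conf': 0.59}
```

View pics/w1.png

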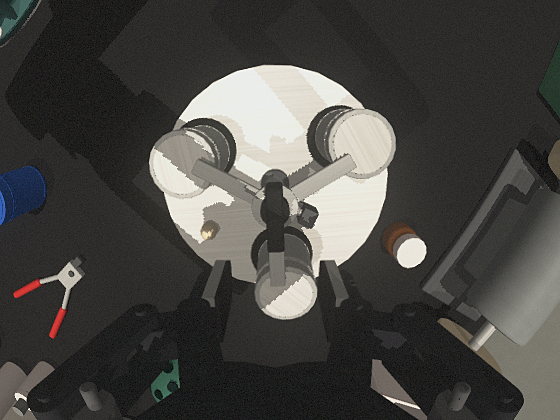

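Knob is centred between the fingers: it sits at (276,205), with the fingers at (218,280) and (335,280). Next I descend, grip, and turn.

Request:
{"api": "send_rows", "payload": {"travel": [[0,0,0.015],[0,0,0.015],[0,0,0.015],[0,0,0.015],[0,0,0.015],[0,0,0.015],[0,0,0.01],[0,0,0.006],[0,0,0.004],[0,0,0],[0,0,0],[0,0,0],[0,0,0],[0,0,0],[0,0,0],[0,0,0]], "twist": [[0,0,0],[0,0,0],[0,0,0],[0,0,0],[0,0,0],[0,0,0],[0,0,0],[0,0,0],[0,0,0],[0,0,0],[0,0,0],[0,0,0],[0,0,0],[0,0,0],[0,0,0],[0,0,0]], "jaw": [0,0,0,0,0,0,0,0,0,0,1,1,1,1,1,1]}}

```text
time_s: 7.15
position: [539.4, -68.8, 122.1]
tool_rot: [180.0, -0.0, 31.4]
wrist_force: [-2.2, -0.4, 5.6]
finger_gap: 18.7
```

Request:
{"api": "send_rows", "payload": {"travel": [[0,0,0],[0,0,0],[0,0,0],[0,0,0]], "twist": [[0,0,0],[0,0,0],[0,0,0],[0,0,0]], "jaw": [1,1,1,1]}}

```text
time_s: 7.65
position: [539.4, -68.8, 122.1]
tool_rot: [180.0, -0.0, 31.4]
wrist_force: [-1.6, -1.2, 5.7]
finger_gap: 18.9
```

Run:
```python
from h import *
np.set_printoptions(precision=2,suppress=True)
s=manip.read_state();print(s)
p=cams.camera("wrist");save(p,"w2.png");save(cams.camera("scene"),"s2.png",(210,160,160,150),5)
```

```text
{'time_s': 7.65, 'joints': array([-14.54,  23.15, 100.49,  -0.02,  56.32, -45.88]), 'qvel': array([ 0.04,  0.01, -0.01,  0.05, -0.07,  0.1 ]), 'joint_efforts': array([  0.44, -47.02, -21.52,   0.35,  -0.69,   0.01]), 'position': array([539.35, -68.81, 122.07]), 'tool_rot': array([179.96,  -0.02,  31.35]), 'wrist_force': array([-1.61, -1.21,  5.67]), 'moment': array([-0.08,  0.34, -0.07]), 'finger_gap': 18.937044416670965}
```

View pics/w2.png

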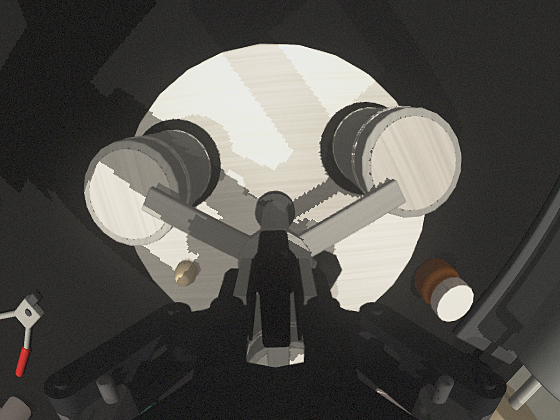

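View pics/s2.png

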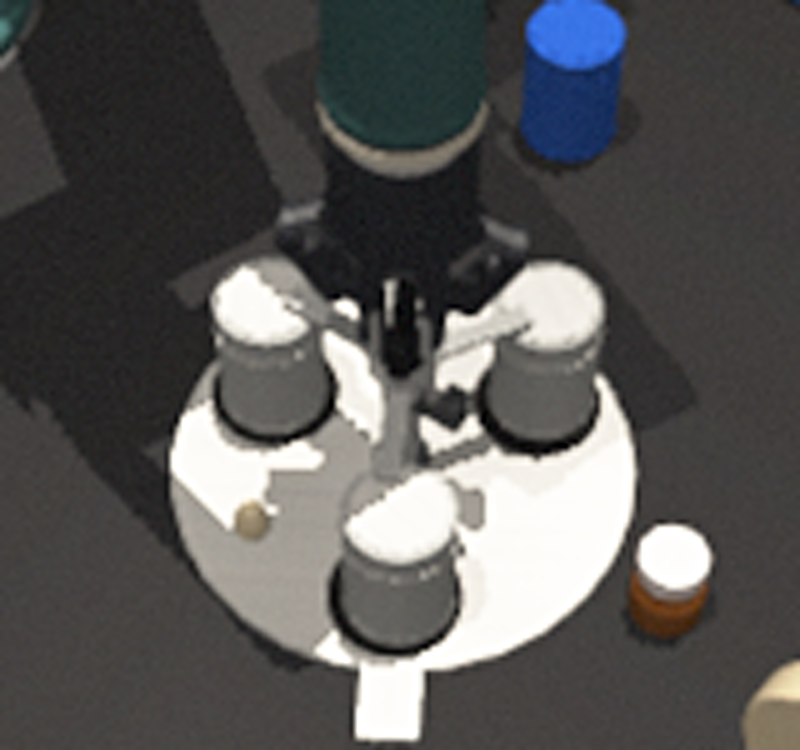

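Gripped, though at 18.9 mm rather than 13. I'll turn and watch the reaction.

Request:
{"api": "send_rows", "payload": {"travel": [[0,0,0],[0,0,0],[0,0,0],[0,0,0],[0,0,0]], "twist": [[0,0,3],[0,0,3],[0,0,3],[0,0,3],[0,0,3]], "jaw": [1,1,1,1,1]}}

```text
time_s: 8.38
position: [539.4, -68.8, 122.1]
tool_rot: [180.0, -0.0, 16.3]
wrist_force: [-1.8, -0.3, 2.8]
finger_gap: 19.1
```

Run:
```python
from h import *
np.set_printoptions(precision=2,suppress=True)
s=manip.read_state();print(s)
p=cams.camera("wrist");save(p,"w3.png",(120,80,340,300),2)
```

```text
{'time_s': 8.375, 'joints': array([-14.53,  23.15, 100.48,  -0.02,  56.32, -30.79]), 'qvel': array([-0.15, -0.05,  0.12,  0.07, -0.27, 23.83]), 'joint_efforts': array([  0.33, -46.58, -21.15,   0.35,  -0.78,  -0.44]), 'position': array([539.38, -68.78, 122.09]), 'tool_rot': array([179.97,  -0.02,  16.27]), 'wrist_force': array([-1.78, -0.32,  2.8 ]), 'moment': array([-0.02,  0.61,  0.15]), 'finger_gap': 19.05855095517113}
```

View pics/w3.png

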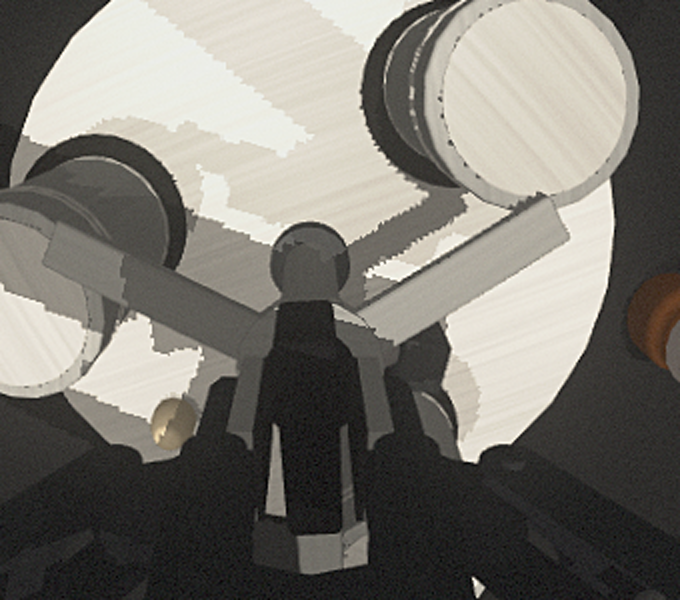

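The keeper turns with the gripper, since its arms have moved off the lids. I'll carry on.

Request:
{"api": "send_rows", "payload": {"travel": [[0,0,0],[0,0,0],[0,0,0],[0,0,0],[0,0,0],[0,0,0],[0,0,0],[0,0,0],[0,0,0],[0,0,0],[0,0,0],[0,0,0]], "twist": [[0,0,4],[0,0,4],[0,0,4],[0,0,4],[0,0,4],[0,0,4],[0,0,4],[0,0,4],[0,0,4],[0,0,4],[0,0,0],[0,0,0]], "jaw": [1,1,1,1,1,1,1,1,1,1,1,1]}}

```text
time_s: 9.93
position: [539.6, -68.8, 122.1]
tool_rot: [-180.0, -0.1, -23.6]
wrist_force: [-1.9, -0.8, 5.3]
finger_gap: 18.9
```

Request:
{"api": "send_rows", "payload": {"travel": [[0,0,0],[0,0,0],[0,0,0],[0,0,0],[0,0,-0.015],[0,0,-0.03],[0,0,-0.03],[0,0,-0.03],[0,0,0]], "twist": [[0,0,0],[0,0,0],[0,0,0],[0,0,0],[0,0,0],[0,0,0],[0,0,0],[0,0,0],[0,0,0]], "jaw": [0,0,0,0,0,0,0,0,0]}}

```text
time_s: 11.05
position: [541.3, -69.1, 229.8]
tool_rot: [-179.9, -0.4, -23.7]
wrist_force: [0.7, -0.4, -0.2]
finger_gap: 42.8
```

Run:
```python
from h import *
np.set_printoptions(precision=2,suppress=True)
s=manip.read_state();print(s)
p=cams.camera("wrist");save(p,"w4.png");print(np.array(p["cam_to_world"]))
p=cams.camera("scene");save(p,"s4.png",(210,160,160,150),5)
```

```text
{'time_s': 11.05, 'joints': array([-14.53,  15.99,  93.66,   0.01,  69.99,   9.12]), 'qvel': array([ 0.01,  2.08,  3.09, -0.01, -1.72,  0.02]), 'joint_efforts': array([  0.07, -47.68, -27.56,   0.  ,   0.34,   0.  ]), 'position': array([541.3 , -69.1 , 229.82]), 'tool_rot': array([-179.94,   -0.36,  -23.65]), 'wrist_force': array([ 0.75, -0.44, -0.23]), 'moment': array([ 0.04,  0.01, -0.  ]), 'finger_gap': 42.80576095342626}
[[  0.92  -0.38  -0.11 571.79]
 [ -0.4   -0.87  -0.28   2.39]
 [  0.01   0.3   -0.95 371.56]
 [  0.     0.     0.     1.  ]]
```

View pics/w4.png

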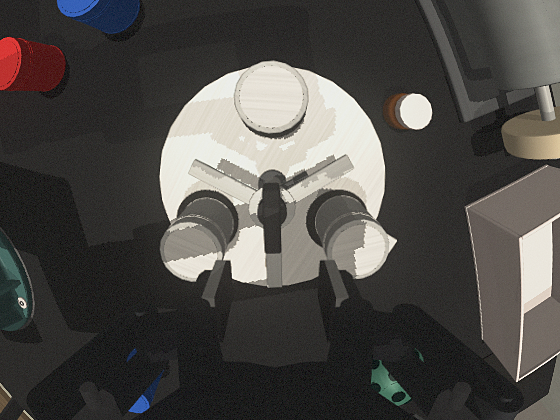

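View pics/s4.png

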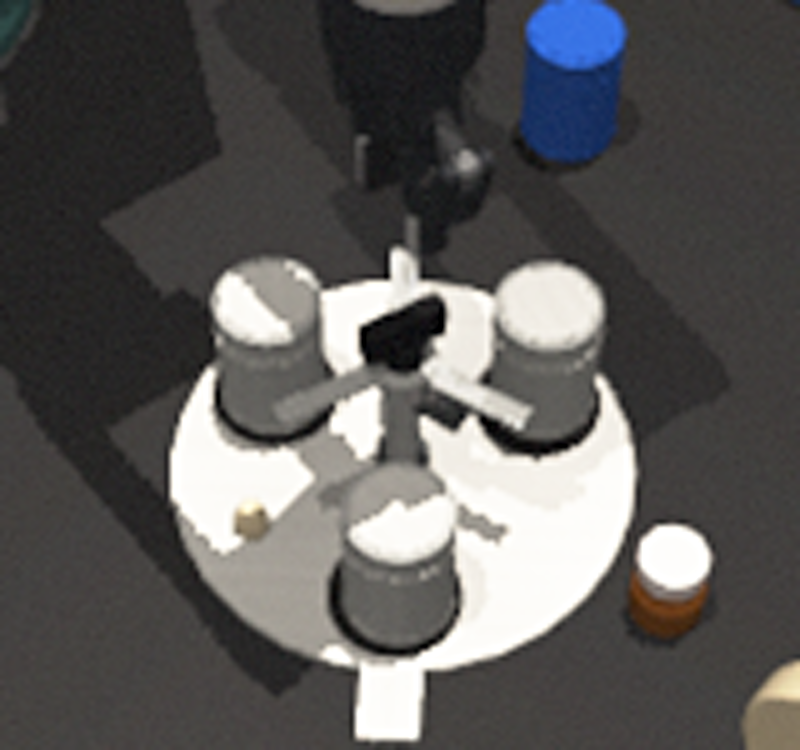

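Detent passed: the arms lie between the tins and the bar has turned about 60°. Next is tin 1, where I twist and move over it before descending.

Request:
{"api": "send_rows", "payload": {"travel": [[0,0,0],[0,0,0],[0,0,0],[0,0,0],[0,0,0],[0,0,0],[0.0005,0.023,0],[0.0005,0.023,0],[0.0006,0.023,0],[0.0006,0.023,0],[0,0,0],[0,0,0]], "twist": [[0,0,-10],[0,0,-10],[0,0,-10],[0,0,-10],[0,0,-10],[0,0,-10],[0,0,0],[0,0,0],[0,0,0],[0,0,0],[0,0,0],[0,0,0]], "jaw": [-1,-1,-1,-1,-1,-1,-1,-1,-1,-1,-1,-1]}}

```text
time_s: 12.65
position: [595.3, -141.7, 225.7]
tool_rot: [-179.9, 0.0, 36.2]
wrist_force: [-0.4, -0.0, 0.7]
finger_gap: 85.6
```

Run:
```python
from h import *
np.set_printoptions(precision=2,suppress=True)
s=manip.read_state();print(s["joints"],s["position"],s["finger_gap"])
p=cams.camera("wrist");save(p,"w5.png")
```

```text
[-19.86  21.85  85.34   0.02  72.9  -56.12] [ 595.27 -141.69  225.72] 85.60349373029439
```

View pics/w5.png

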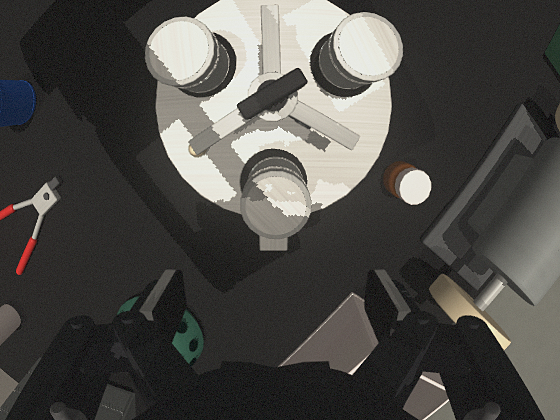

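Tin 1 (276,203) is centred between the fingers (163 and 388). Descend, close, then lift 50 mm.

Request:
{"api": "send_rows", "payload": {"travel": [[0,0,0.02],[0,0,0.02],[0,0,0.02],[0,0,0.02],[0,0,0.02],[0,0,0.02],[0,0,0.02],[0,0,0.018],[0,0,0.01],[0,0,0.006],[0,0,0],[0,0,0],[0,0,0],[0,0,0],[0,0,0],[0,0,0]], "twist": [[0,0,0],[0,0,0],[0,0,0],[0,0,0],[0,0,0],[0,0,0],[0,0,0],[0,0,0],[0,0,0],[0,0,0],[0,0,0],[0,0,0],[0,0,0],[0,0,0],[0,0,0],[0,0,0]], "jaw": [-1,-1,-1,-1,-1,-1,-1,-1,-1,-1,-1,1,1,1,1,1]}}

```text
time_s: 14.7
position: [596.1, -141.7, 53.2]
tool_rot: [179.9, -0.0, 36.3]
wrist_force: [-1.1, -0.9, 5.9]
finger_gap: 61.0
```

Run:
```python
from h import *
np.set_printoptions(precision=2,suppress=True)
s=manip.read_state();print(s["position"],s["wrist_force"],s["moment"],s["finger_gap"])
p=cams.camera("scene");save(p,"s6.png",(210,130,170,170),4)
```

```text
[ 596.14 -141.73   53.21] [-1.14 -0.9   5.93] [0.06 0.1  0.03] 61.04213610129405
```

View pics/s6.png

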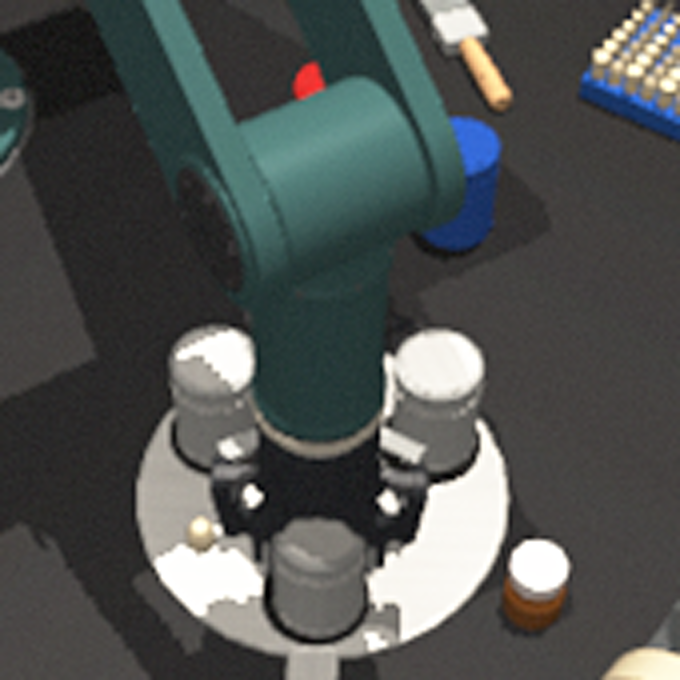

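Request:
{"api": "send_rows", "payload": {"travel": [[0,0,-0.005],[0,0,-0.01],[0,0,-0.015],[0,0,-0.013],[0,0,-0.007],[0,0,0],[0,0,0],[0,0,0],[0,0,0],[0,0,0],[0,0,0]], "twist": [[0,0,0],[0,0,0],[0,0,0],[0,0,0],[0,0,0],[0,0,0],[0,0,0],[0,0,0],[0,0,0],[0,0,0],[0,0,0]], "jaw": [1,1,1,1,1,1,1,1,1,1,1]}}

```text
time_s: 16.12
position: [595.5, -141.4, 102.2]
tool_rot: [-180.0, 0.0, 36.3]
wrist_force: [-0.1, 0.4, -2.5]
finger_gap: 61.2
```

Run:
```python
from h import *
np.set_printoptions(precision=2,suppress=True)
s=manip.read_state();print(s["position"],s["wrist_force"],s["moment"],s["joint_efforts"],s["finger_gap"])
p=cams.camera("scene");save(p,"s7.png",(210,130,170,170),4)
for i in range(3):
    cams.camera("scene");print(manip.read_state()["wrist_force"])
```

```text
[ 595.5  -141.36  102.18] [-0.14  0.38 -2.49] [-0.    0.03 -0.02] [ -0.   -58.9  -23.42   0.     0.     0.  ] 61.17650469785423
[ 0.37 -0.23 -2.22]
[-0.1   0.72 -2.55]
[ 0.26 -0.38 -3.07]
```

View pics/s7.png

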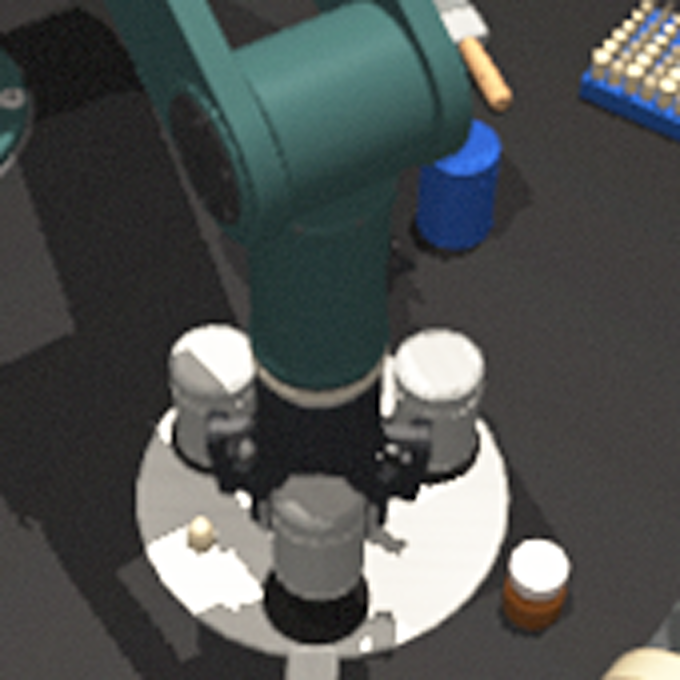

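Tin 1 is lifted clear; it reads about 2.5–3 N, so it's a light one. Lower it back, open and rise.

Request:
{"api": "send_rows", "payload": {"travel": [[0,0,0.008],[0,0,0.012],[0,0,0.012],[0,0,0.009],[0,0,0.005],[0,0,0.003],[0,0,0.001],[0,0,0],[0,0,0],[0,0,0],[0,0,0],[0,0,0],[0,0,0],[0,0,0]], "twist": [[0,0,0],[0,0,0],[0,0,0],[0,0,0],[0,0,0],[0,0,0],[0,0,0],[0,0,0],[0,0,0],[0,0,0],[0,0,0],[0,0,0],[0,0,0],[0,0,0]], "jaw": [1,1,1,1,1,1,1,1,1,-1,-1,-1,-1,-1]}}

```text
time_s: 18.08
position: [595.5, -141.4, 52.2]
tool_rot: [-180.0, 0.0, 36.3]
wrist_force: [0.7, -0.4, 0.2]
finger_gap: 85.4
```

Request:
{"api": "send_rows", "payload": {"travel": [[0,0,-0.01],[0,0,-0.02],[0,0,-0.03],[0,0,-0.03],[0,0,-0.03],[0,0,-0.02],[0,0,0],[0,0,0]], "twist": [[0,0,0],[0,0,0],[0,0,0],[0,0,0],[0,0,0],[0,0,0],[0,0,0],[0,0,0]], "jaw": [-1,-1,-1,-1,-1,-1,-1,-1]}}

```text
time_s: 19.08
position: [595.0, -141.2, 191.8]
tool_rot: [-180.0, 0.0, 36.3]
wrist_force: [-0.2, 0.2, 0.3]
finger_gap: 85.5
```

```bash
python3 - <<'E'
from h import *
np.set_printoptions(precision=2,suppress=True)
s=manip.read_state();print(s["position"],s["tool_rot"],s["wrist_force"],s["finger_gap"])
p=cams.camera("scene");save(p,"s8.png",(210,130,170,170),4)
E
sed -i 's/^for c in.*/for c in("scene",):fit(c)/' fit.py; python3 fit.py
```

```text
[ 595.01 -141.22  191.77] [-179.95    0.03   36.34] [-0.22  0.22  0.32] 85.52280046900044
scene base [539.7 -69.2 133.5] 70 lug n 140 ang -52.705859936089 r 151.0535480636569
1 pad [ 594.2 -140.8] tin [ 596.4 -142.8] r 31.901140213012695 380
2 pad [450.4 -80.6] tin [448.6 -87.7] r 31.2352352142334 89
3 pad [574.4  13.8] tin [578.3  15.3] r 32.045066833496094 149
knob ((540.6287231445312, -86.91828155517578), (24.34323501586914, 14.159321784973145), 61.54460144042969) 26
```

View pics/s8.png

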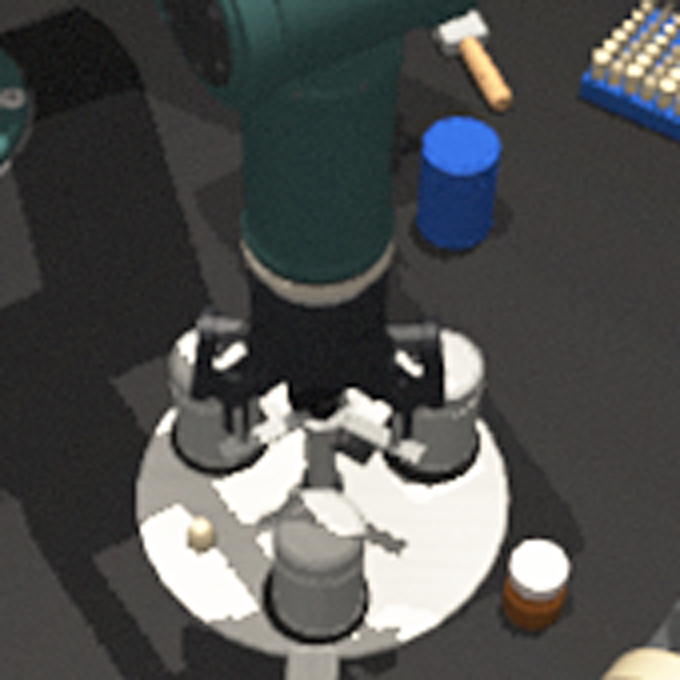

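Request:
{"api": "send_rows", "payload": {"travel": [[-0.01,-0.0168,0],[-0.01,-0.0168,0],[-0.01,-0.0168,0],[-0.01,-0.0168,0],[-0.01,-0.0168,0],[-0.01,-0.0168,0],[-0.01,-0.0168,0],[-0.01,-0.0168,0],[0,0,0],[0,0,0],[0,0,0],[0,0,0],[0,0,0],[0,0,0],[0,0,0],[0,0,0],[0,0,0],[0,0,0],[0,0,0],[0,0,0]], "twist": [[0,0,0],[0,0,0],[0,0,0],[0,0,0],[0,0,0],[0,0,0],[0,0,0],[0,0,0],[0,0,10],[0,0,10],[0,0,10],[0,0,10],[0,0,10],[0,0,10],[0,0,10],[0,0,10],[0,0,10],[0,0,10],[0,0,10],[0,0,10]], "jaw": [-1,-1,-1,-1,-1,-1,-1,-1,-1,-1,-1,-1,-1,-1,-1,-1,-1,-1,-1,-1]}}

```text
time_s: 21.68
position: [450.8, -80.3, 191.4]
tool_rot: [179.9, 0.1, -84.0]
wrist_force: [-0.1, 0.4, 0.5]
finger_gap: 85.3
```

Run:
```python
from h import *
np.set_printoptions(precision=2,suppress=True)
p=cams.camera("wrist");save(p,"w9.png")
s=manip.read_state();print(s["joints"],s["position"],s["tool_rot"],s["finger_gap"])
```

```text
[-18.76  11.51 106.24   0.01  62.36  65.61] [450.83 -80.34 191.45] [179.9    0.05 -84.38] 85.49603646259763
```

View pics/w9.png

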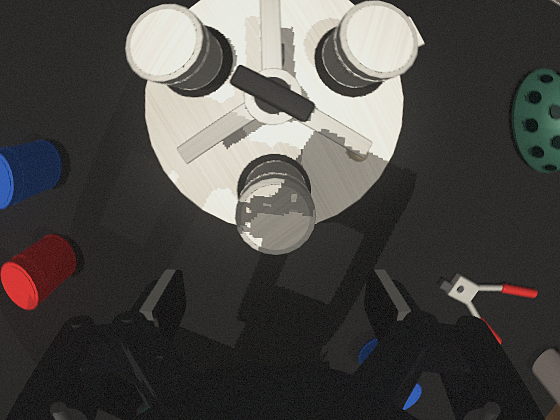

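Tin 2 (275,213) is centred. Descend, grip and lift.

Request:
{"api": "send_rows", "payload": {"travel": [[0,0,0.02],[0,0,0.02],[0,0,0.02],[0,0,0.02],[0,0,0.02],[0,0,0.02],[0,0,0.012],[0,0,0.008],[0,0,0],[0,0,0],[0,0,0],[0,0,0],[0,0,0],[0,0,0],[0,0,0]], "twist": [[0,0,0],[0,0,0],[0,0,0],[0,0,0],[0,0,0],[0,0,0],[0,0,0],[0,0,0],[0,0,0],[0,0,0],[0,0,0],[0,0,0],[0,0,0],[0,0,0],[0,0,0]], "jaw": [-1,-1,-1,-1,-1,-1,-1,-1,-1,-1,1,1,1,1,1]}}

```text
time_s: 23.6
position: [451.8, -80.6, 53.1]
tool_rot: [-179.9, -0.0, -83.7]
wrist_force: [-1.8, 0.4, 5.3]
finger_gap: 60.9
```

Request:
{"api": "send_rows", "payload": {"travel": [[0,0,-0.005],[0,0,-0.01],[0,0,-0.015],[0,0,-0.013],[0,0,-0.007],[0,0,0],[0,0,0],[0,0,0],[0,0,0],[0,0,0],[0,0,0]], "twist": [[0,0,0],[0,0,0],[0,0,0],[0,0,0],[0,0,0],[0,0,0],[0,0,0],[0,0,0],[0,0,0],[0,0,0],[0,0,0]], "jaw": [1,1,1,1,1,1,1,1,1,1,1]}}

```text
time_s: 24.98
position: [451.4, -80.5, 102.2]
tool_rot: [180.0, 0.0, -83.7]
wrist_force: [-0.6, -0.8, -2.9]
finger_gap: 60.9
```

Run:
```python
from h import *
np.set_printoptions(precision=2,suppress=True)
s=manip.read_state();print(s["position"],s["wrist_force"],s["moment"],s["joint_efforts"],s["finger_gap"])
p=cams.camera("scene");save(p,"s10.png",(210,130,170,170),4)
for i in range(3):
    cams.camera("scene");print(manip.read_state()["wrist_force"])
```

```text
[451.43 -80.52 102.22] [-0.59 -0.85 -2.88] [-0.04  0.02 -0.02] [ -0.   -43.14 -19.37  -0.     0.01  -0.  ] 60.922463851772804
[ 0.63  0.03 -3.19]
[-0.56  0.5  -2.2 ]
[-0.38 -0.53 -3.4 ]
```

View pics/s10.png

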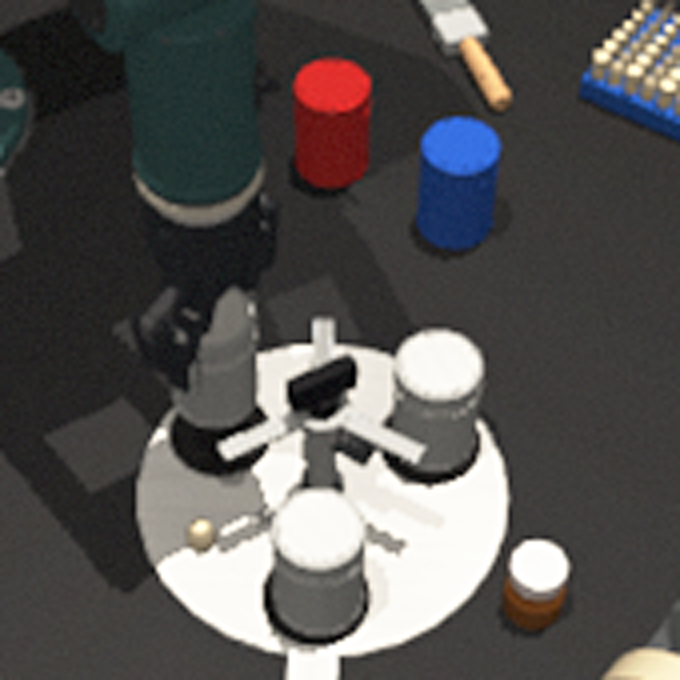

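Tin 2 is also light, at about 2.9 N. Put it back.

Request:
{"api": "send_rows", "payload": {"travel": [[0,0,0.008],[0,0,0.012],[0,0,0.012],[0,0,0.009],[0,0,0.005],[0,0,0.003],[0,0,0.001],[0,0,0],[0,0,0],[0,0,0],[0,0,0],[0,0,0],[0,0,0],[0,0,0]], "twist": [[0,0,0],[0,0,0],[0,0,0],[0,0,0],[0,0,0],[0,0,0],[0,0,0],[0,0,0],[0,0,0],[0,0,0],[0,0,0],[0,0,0],[0,0,0],[0,0,0]], "jaw": [1,1,1,1,1,1,1,1,1,-1,-1,-1,-1,-1]}}

```text
time_s: 26.92
position: [451.5, -80.6, 52.3]
tool_rot: [180.0, 0.0, -83.7]
wrist_force: [-0.3, 0.3, 0.5]
finger_gap: 85.3
```

Request:
{"api": "send_rows", "payload": {"travel": [[0,0,-0.01],[0,0,-0.02],[0,0,-0.03],[0,0,-0.03],[0,0,-0.03],[0,0,-0.02],[0,0,0],[0,0,0]], "twist": [[0,0,0],[0,0,0],[0,0,0],[0,0,0],[0,0,0],[0,0,0],[0,0,0],[0,0,0]], "jaw": [-1,-1,-1,-1,-1,-1,-1,-1]}}

```text
time_s: 27.92
position: [450.9, -80.4, 191.9]
tool_rot: [180.0, 0.0, -83.7]
wrist_force: [-0.0, -1.3, -0.8]
finger_gap: 85.7
```

```bash
python3 fit.py;  python3 - <<'E'
from h import *
np.set_printoptions(precision=2,suppress=True)
p=cams.camera("scene");save(p,"s11.png",(210,130,170,170),4)
s=manip.read_state();print(s["joints"],s["position"],s["tool_rot"],s["finger_gap"])
E
```

```text
scene base [539.9 -69.1 133.5] 86 lug n 157 ang -50.96785218597893 r 138.6227889027153
1 pad [ 596.6 -139. ] tin [ 596.3 -142.8] r 31.88710594177246 384
2 pad [451.  -83.2] tin [451.8 -82.3] r 32.72203063964844 315
3 pad [572.1  15. ] tin [577.   14.4] r 32.27994155883789 310
knob ((541.963623046875, -73.13008880615234), (54.2474250793457, 22.43641471862793), 70.90860748291016) 122
[-18.76  11.5  106.26   0.01  62.36  64.89] [450.6  -80.26 191.37] [179.89   0.06 -83.65] 85.16696734198743
```

View pics/s11.png

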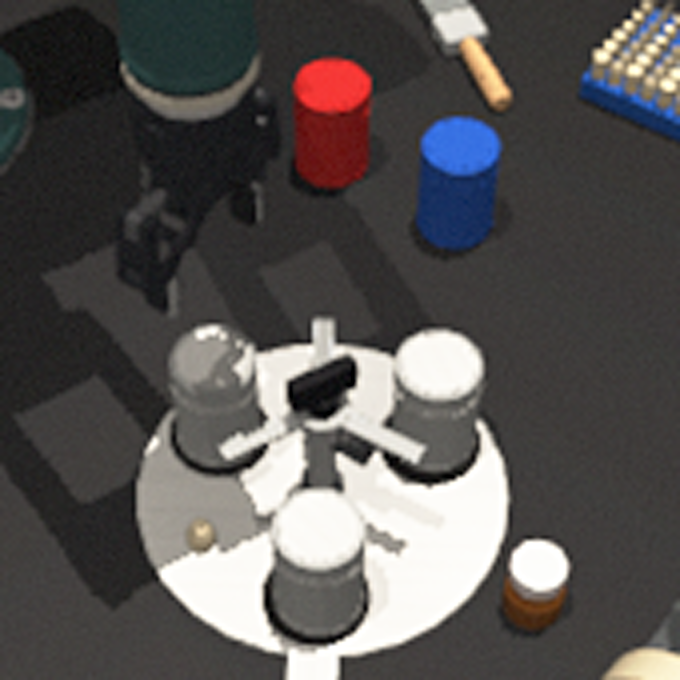

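Request:
{"api": "send_rows", "payload": {"travel": [[-0.01,-0.0167,0],[-0.01,-0.0167,0],[-0.01,-0.0167,0],[-0.01,-0.0167,0],[-0.01,-0.0167,0],[-0.01,-0.0167,0],[-0.01,-0.0167,0],[-0.01,-0.0167,0],[0,0,0],[0,0,0],[0,0,0],[0,0,0],[0,0,0],[0,0,0],[0,0,0]], "twist": [[0,0,0],[0,0,0],[0,0,0],[0,0,0],[0,0,0],[0,0,0],[0,0,0],[0,0,0],[0,0,-10],[0,0,-10],[0,0,-10],[0,0,-10],[0,0,-10],[0,0,-10],[0,0,0]], "jaw": [-1,-1,-1,-1,-1,-1,-1,-1,-1,-1,-1,-1,-1,-1,-1]}}

```text
time_s: 29.9
position: [575.8, 14.0, 192.3]
tool_rot: [-180.0, 0.0, -23.7]
wrist_force: [-0.3, 0.1, -0.1]
finger_gap: 85.4
```

Run:
```python
from h import *
np.set_printoptions(precision=2,suppress=True)
p=cams.camera("wrist");save(p,"w12.png")
p=cams.camera("scene");save(p,"s12.png",(210,130,170,170),4)
s=manip.read_state();print(s["joints"],s["position"],s["tool_rot"],s["finger_gap"])
```

```text
[-5.49 20.76 92.28  0.01 66.97 18.37] [575.67  13.89 192.28] [-180.      0.01  -23.86] 85.14783836212699
```

View pics/w12.png

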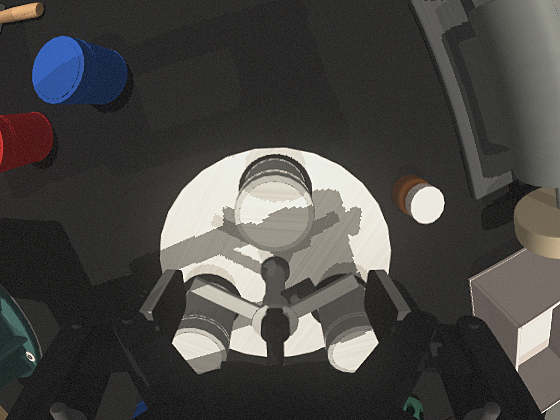

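View pics/s12.png

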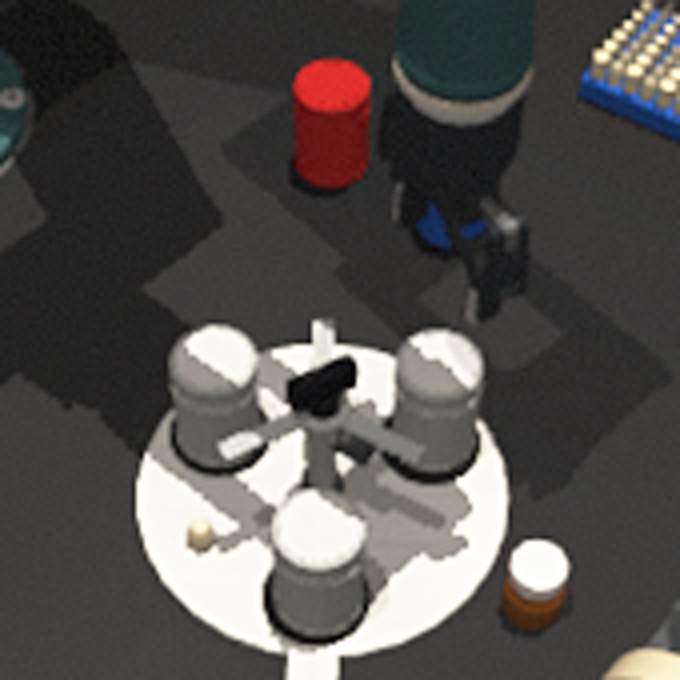

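Tin 3 (275,213) is centred. Descend, grip and lift.

Request:
{"api": "send_rows", "payload": {"travel": [[0,0,0.02],[0,0,0.02],[0,0,0.02],[0,0,0.02],[0,0,0.02],[0,0,0.02],[0,0,0.012],[0,0,0.008],[0,0,0],[0,0,0],[0,0,0],[0,0,0],[0,0,0],[0,0,0],[0,0,0]], "twist": [[0,0,0],[0,0,0],[0,0,0],[0,0,0],[0,0,0],[0,0,0],[0,0,0],[0,0,0],[0,0,0],[0,0,0],[0,0,0],[0,0,0],[0,0,0],[0,0,0],[0,0,0]], "jaw": [-1,-1,-1,-1,-1,-1,-1,-1,-1,-1,1,1,1,1,1]}}

```text
time_s: 31.88
position: [575.5, 13.8, 53.1]
tool_rot: [-180.0, -0.0, -23.7]
wrist_force: [-2.7, 0.6, 5.1]
finger_gap: 61.0
```

Request:
{"api": "send_rows", "payload": {"travel": [[0,0,-0.005],[0,0,-0.01],[0,0,-0.015],[0,0,-0.013],[0,0,-0.007],[0,0,0],[0,0,0],[0,0,0],[0,0,0],[0,0,0],[0,0,0]], "twist": [[0,0,0],[0,0,0],[0,0,0],[0,0,0],[0,0,0],[0,0,0],[0,0,0],[0,0,0],[0,0,0],[0,0,0],[0,0,0]], "jaw": [1,1,1,1,1,1,1,1,1,1,1]}}

```text
time_s: 33.25
position: [575.4, 13.8, 102.2]
tool_rot: [-180.0, 0.0, -23.7]
wrist_force: [-1.1, 0.0, -6.7]
finger_gap: 60.6
```

Run:
```python
from h import *
np.set_printoptions(precision=2,suppress=True)
s=manip.read_state();print(s["position"],s["wrist_force"],s["moment"],s["joint_efforts"],s["finger_gap"])
p=cams.camera("scene");save(p,"s13.png",(210,130,170,170),4)
for i in range(3):
    cams.camera("scene");print(manip.read_state()["wrist_force"])
```

```text
[575.37  13.77 102.24] [-1.06  0.02 -6.68] [-0.01  0.01 -0.01] [  0.   -57.47 -23.61   0.01   0.    -0.  ] 60.6370841359887
[ 0.28  0.   -6.57]
[ 0.08 -0.09 -5.71]
[ 0.7  -0.78 -7.15]
```

View pics/s13.png

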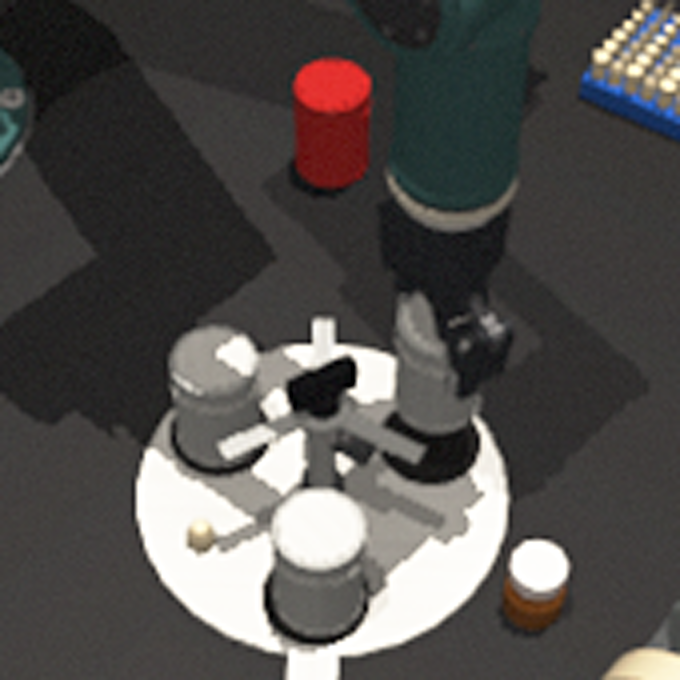

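Tin 3 is the heavy one: about 6.7 N against 2.5–3 N for the others. Stand it back on its pad, open, regrip, and lift it for good.

Request:
{"api": "send_rows", "payload": {"travel": [[0,0,0.008],[0,0,0.012],[0,0,0.012],[0,0,0.009],[0,0,0.005],[0,0,0.003],[0,0,0.001],[0,0,0],[0,0,0],[0,0,0],[0,0,0],[0,0,0],[0,0,0],[0,0,0],[0,0,0],[0,0,0],[0,0,0],[0,0,0],[0,0,0]], "twist": [[0,0,0],[0,0,0],[0,0,0],[0,0,0],[0,0,0],[0,0,0],[0,0,0],[0,0,0],[0,0,0],[0,0,0],[0,0,0],[0,0,0],[0,0,0],[0,0,0],[0,0,0],[0,0,0],[0,0,0],[0,0,0],[0,0,0]], "jaw": [1,1,1,1,1,1,1,1,1,-1,-1,-1,-1,1,1,1,1,1,1]}}

```text
time_s: 35.83
position: [575.4, 13.7, 52.6]
tool_rot: [-180.0, -0.0, -23.7]
wrist_force: [-1.2, 1.0, 6.0]
finger_gap: 60.7
```

Request:
{"api": "send_rows", "payload": {"travel": [[0,0,-0.005],[0,0,-0.01],[0,0,-0.015],[0,0,-0.02],[0,0,-0.02],[0,0,-0.02],[0,0,-0.02],[0,0,-0.02],[0,0,-0.02],[0,0,-0.015],[0,0,-0.01],[0,0,-0.005],[0,0,0],[0,0,0],[0,0,0],[0,0,0],[0,0,0],[0,0,0]], "twist": [[0,0,0],[0,0,0],[0,0,0],[0,0,0],[0,0,0],[0,0,0],[0,0,0],[0,0,0],[0,0,0],[0,0,0],[0,0,0],[0,0,0],[0,0,0],[0,0,0],[0,0,0],[0,0,0],[0,0,0],[0,0,0]], "jaw": [1,1,1,1,1,1,1,1,1,1,1,1,1,1,1,1,1,1]}}

```text
time_s: 38.08
position: [575.4, 13.7, 232.3]
tool_rot: [-180.0, 0.0, -23.7]
wrist_force: [0.4, 0.4, -7.7]
finger_gap: 61.0
```

```bash
python3 - <<'E'
from h import *
np.set_printoptions(precision=2,suppress=True)
s=manip.read_state();print(s["time_s"],s["position"],s["wrist_force"],s["qvel"],s["finger_gap"])
p=cams.camera("scene");save(p,"s14.png",(190,100,200,200),4)
p=cams.camera("wrist");save(p,"w14.png")
E
python3 fit.py
```

```text
38.075 [575.37  13.71 232.27] [ 0.36  0.44 -7.68] [ 0.13 -0.15  0.05  0.08  0.06  0.01] 60.95684068725355
scene base [539.2 -68.8 133.8] 97 lug n 150 ang -54.526399937252705 r 148.3372402937464
1 pad [ 591.5 -142. ] tin [ 596.3 -142.5] r 31.61139678955078 386
2 pad [449.7 -77.3] tin [451.2 -82.2] r 32.411197662353516 318Traceback (most recent call last):
  File "fit.py", line 35, in <module>
    for c in("scene",):fit(c)
                       ~~~^^^
  File "fit.py", line 29, in fit
    R=np.array([at_z(p,x,y,101) for x,y in zip(u[k],v[k])])[:,:2]
      ~~~~~~~~~~~~~~~~~~~~~~~~~~~~~~~~~~~~~~~~~~~~~~~~~~~~~^^^^^^
IndexError: too many indices for array: array is 1-dimensional, but 2 were indexed
```

View pics/s14.png

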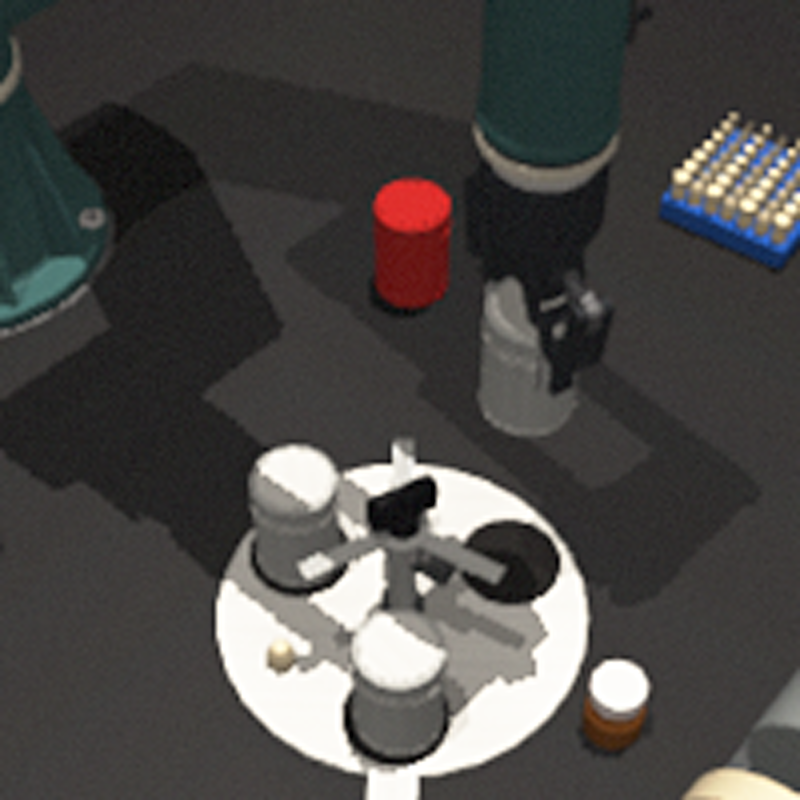

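View pics/w14.png

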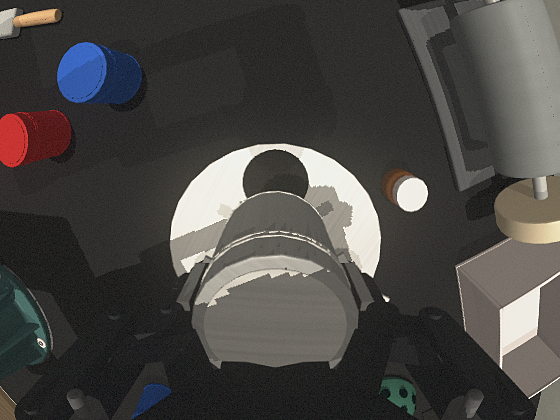

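The heavy tin is held upright about 180 mm above its pad. The other two stand in place, with scene fits within about 2 mm of the start, and the jar and bob look untouched. Handing in.

Run:
```python
from h import *
print(close_job())
```

```text
the job is handed in; nothing more can be done
None
```

The job is handed in, with the heaviest tin held up above the carrier at about 38 s of the 72 s allowed. The hand-in gives no verdict, so the checks below are my own.

- **Knob:** I turned it 55° clockwise until the keeper went past its detent. The pictures show its arms lying between the tins.
- **Hefting:** I lifted each tin 50 mm in order (pads 1, 2, 3) and stood it back on its pad. The wrist force read about 2.5, 2.9 and 6.7 N, so the tin on pad 3 is the full one. The readings scatter by roughly 0.5–1 N, but the gap is clear.
- **Final hold:** I regripped tin 3 and raised it 180 mm over its pad. By calculation its bottom is about 190 mm above the bench. It is still and upright, with the wrist reading 7.7 N.

**Last checks:**
- The other two tins fit within about 2 mm of their starting positions.
- The jar and felt bob look untouched. I did not re-measure the other bystanders.

**What failed or disagreed:**
- My fit script crashed on the now-empty pad 3 after reporting the other two tins. That is expected, as there was no tin there to fit.
- While gripping the knob the gap read 19 mm against the bar's 13 mm, but the knob turned with the gripper.
- The fitted lug direction varied by 1–3° in later views where the arm was partly in the way, so I kept the first values.

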